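Dock the tea canister at the pantry scanner, label first

TASK

Turn the tea canister until its paper label squarely faces the pantry scanner, and leave it standing upright on the counter, centred in front of the scanner, with the label side resting against the scanner's sprung paddle so that the paddle is felt to give a little. Feel for the paddle gently, since how far it sticks out changes from time to time and it must not be jammed against its stop; the canister must stay upright, and leave everything else on the counter where it is.

Things in the scene. Friction and masses are not known exactly. Their poses are not given: they have to be found in the camera images.
- canister: Tea canister, loose, 0.7 to 1 kg: dark steel cylinder 84 mm across, 90 mm tall, with a fixed pale wooden lid, 86 mm across, its top 102 mm above the foot. Too wide to hold by the body; held by the bar on its lid. Origin: centre of the underside, z up; the label faces its +x. It starts turned 1.5 to 3.14 rad away from facing the scanner, either way round. It may be lifted or slid.
- canister_bar (a point): centre of the fixed wooden grip bar on the lid: 60 mm long (along the canister's x axis), 16 mm wide, 26 mm tall, from 102 to 128 mm above the foot, centred on the canister's axis
- canister_label (a point): middle of the striped paper label (46 mm wide) on the canister's +x side, 42 mm from its axis, 50 mm above its foot
- canister_tab (a point): tip of the small wooden thumb tab, 14 mm wide, that sticks out 8 mm from the lid's rim right above the label, so the label side shows from above: 51 mm from the axis along +x, 93 to 101 mm above the foot
- scanner: Pantry scanner, fixed: white block 90 mm deep (its x), 110 mm wide (its y), 100 mm tall. Origin: centre of its underside. Its front with a dark window looks along its own -x (to the robot at yaw 0), so a canister that faces it squarely has its +x along the scanner's +x. From the front a steel stem sticks out, with an upright flat rubber paddle 34 by 34 mm at its end.
- scanner_face (a point): where the stem leaves the front, 45 mm along -x from the scanner's origin, 50 mm up. The resting paddle's face stands 26 to 50 mm out from here along -x (varies, not reported). Its spring starts to give at 1.5 N, takes 3 N at 5 mm, 4.5 N at its stop 10 mm in; beyond that it jams. A canister let go on the counter stays against the half-pressed spring.
- cup: red ceramic cup, 76 mm across, 85 mm tall, standing beside the scanner on its +y side; bystander; origin under its centre
- marker: green whiteboard marker, 130 mm long, 19 mm thick, lying on the counter on the scanner's -y side; bystander; origin on its underside, 45 mm from its tail, length along x
- tin: small plain tin like the canister but 62 mm across, 80 mm tall, with no label, tab or bar; bystander; origin under its centre
- pencil_case: grey plastic pencil case 75 by 190 by 32 mm, length along y; bystander; origin under its centre
- coaster: round wooden coaster 94 mm across, 9 mm thick; bystander; origin under its centre
- bowl: white bowl 140 mm across, 55 mm tall; bystander; origin under its centre

How it is judged:
By the outcome, as a careful person would: the job done as asked, in the order asked, and still so for the second after the job is handed in, with the robot touching nothing.
It also fails if it takes over 64 s, if anything falls off the work surface, if the arm or the gripper's body presses on something with over 40 N, if the wrist force passes 120 N, or if a joint passes its speed limit or range.

ROBOT

A 6-joint arm with a two-finger parallel gripper is mounted at the origin on the work surface. World frame = base frame: x ahead of the robot, y to its left, z up, the work surface at z = 0. Lengths are in mm, angles in rad, forces in N, time in s.
With the tool pointing down it reaches from about 350 to 950 mm from the base axis. Payload 17.4 kg.
Tool frame: the origin (TCP) lies midway between the tips of the shut fingers; the grasp point (between the pads) lies 19 mm behind it; z points along the fingers, y is the line along which they close (so a half turn about z gives the same grasp; the last joint's range is limited). The gripper opens to 93 mm and grips with 3 to 60 N. Pads are 15 mm wide; open, the fingers measure 128 mm over their backs; the gripper's body (75 mm by 188 mm) begins 65 mm behind the grasp point.
Start: joints at [-1.216, 0.116, 1.442, -0, 1.584, -0.038], TCP at [258.366, -623.602, 218.646] pointing down, gripper open.
Joint ranges: [-2.83, 2.83], [-0.83, 2.19], [0.07, 2.5], [-1.14, 4.28], [0.01, 3], [-2.97, 2.97]. Speed limits (rad/s): [1.89, 1.89, 2.22, 3.14, 3.14, 3.14].

INTERFACE

Orientations are given as a unit quaternion [x, y, z, w].
In Python, from rig import r, eoat, planner, monitor, get_image gives the robot as it stands. The module is installed in compiled form; this text tells all that it offers. Calls block until the motion is done:
- r.move_ptp(position, orientation): joint-space move of the TCP to a pose.
- r.move_straight(position, frame=None, vel=150): straight line of the TCP; frame=None keeps the orientation; vel is the mean speed in mm/s.
- r.set_joints(angles): joint-space move.
- eoat.release() and eoat.gripper_close(squeeze=None): open the fingers fully, or close them until they stop; squeeze is the grip in N (None keeps the last).
- r.wait(seconds).
- planner.inverse_kinematics(position, orientation): joint angles nearest the present ones, or None.
- monitor.get_obs(): the state.
- get_image(name): name is "side" or "top"; returns a dict with "color" (480x640x3 uint8, red, green, blue), "mtx" (3x3 intrinsics, pixels), "dist" ([k1, k2, p1, p2, k3] as OpenCV has them; the pictures are not rectified), "eye" and "orientation" of the camera in the world. Camera axes: x right, y up, looking along -z (the intrinsics and any distortion apply to the point x, -y, -z); pixel columns grow to the right and rows downward; lengths in mm; the calibration is good to about 2 mm. A picture is of the moment at which its call begins. There is no depth.
A pose or a line that the arm cannot do raises r.IKError and nothing moves.
- r.sign_off(): hands the job in; it is judged then, once.
The state is a dict: "clock": time; "joint_positions": joint angles; "joint_vel": joint speeds; "joint_efforts": joint torques, N m; "tool_pos": TCP position; "orientation": TCP orientation; "force": force on the tool from outside, world axes, zero at the start; "ft_torque": the same for the moment, N m; "width": finger opening in mm; "grip_force": force on a finger pad.
Only numpy, scipy, OpenCV 4.12 (cv2) and the standard library are available. Lean on these libraries where they do the work, as an engineer would, in place of code of your own. Each camera call takes 0.05 s, during which the arm holds its last target. There are 200 camera calls.

## Working session

There is one attempt and no reset: what is moved stays moved. The work goes in short steps, each a Python script; the robot and the scene stay as the last script left them, time stands still between calls to the robot, and variables do not carry over. Pictures are saved under pics/ and viewed, at most 10 in all, crops included, and the job is handed in when it is done.

```bash
mkdir -p pics; python3 - <<'E'
from rig import *
import cv2
for n in ("top","side"):
    d=get_image(n); cv2.imwrite(f"pics/{n}0.png",d["color"][:,:,::-1]); print(n,d["mtx"],d["dist"],d["eye"],d["orientation"])
o=monitor.get_obs(); print(o)
E
```

```text
top [[519.89117202   0.         325.03915062]
 [  0.         519.89117202 241.3153783 ]
 [  0.           0.           1.        ]] [-0.03516271  0.          0.          0.          0.        ] [ 375.17326755  -12.31409589 1204.38937103] [-0.06110035  0.0599167   0.70973621 -0.69925049]
side [[463.44009321   0.         324.89854853]
 [  0.         463.44009321 246.49100473]
 [  0.           0.           1.        ]] [-0.04016294  0.          0.          0.          0.        ] [447.10974177 893.6734696  981.53059073] [-0.02989552  0.39003699  0.9181812  -0.06261544]
{'clock': 0.1, 'joint_positions': array([-1.21577032e+00,  1.16463129e-01,  1.44218319e+00,  2.42878389e-05,
        1.58400083e+00, -3.77898999e-02]), 'joint_vel': array([ 0.00033628, -0.00199336, -0.0017659 , -0.00022449, -0.00086933,
        0.00039868]), 'joint_efforts': array([ 1.86904785e-03, -7.22897029e+01, -6.23867083e+01,  7.80804385e-02,
        2.27561669e-02, -7.66121229e-05]), 'tool_pos': array([ 258.32769797, -623.42113489,  217.9715553 ]), 'orientation': array([ 9.80773717e-01,  1.95147735e-01, -7.12904895e-05, -5.22548431e-04]), 'force': array([0.52636108, 0.07943242, 0.71639436]), 'ft_torque': array([-0.03691544, -0.01362105, -0.04324013]), 'grip_force': 0.0, 'width': 92.66324722920386}
```

View pics/top0.png

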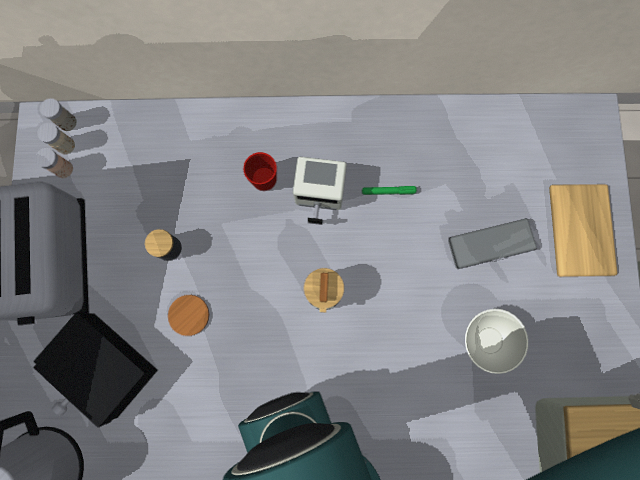

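View pics/side0.png

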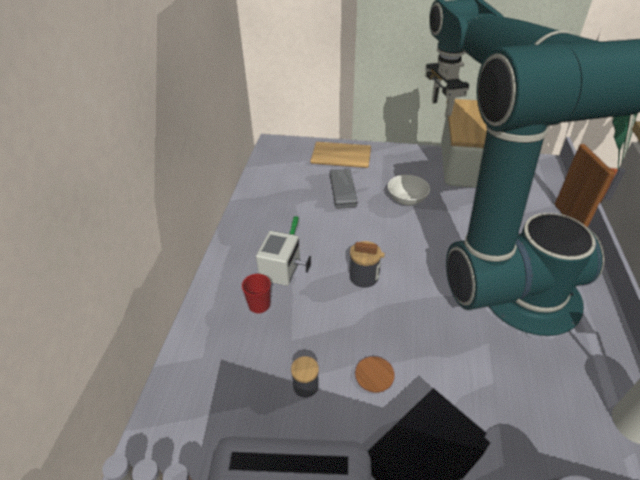

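The top view shows the canister lid at about (324,288), with its tab pointing down towards the robot at (323,311). The scanner is at (320,178), its paddle at (315,221), the cup at (260,171) and the marker at (390,190). I'll enlarge this area.

```bash
python3 - <<'E'
import cv2
a=cv2.imread("pics/top0.png")[145:325,230:430]
cv2.imwrite("pics/topc.png",cv2.resize(a[0:85,50:140],None,fx=7,fy=7,interpolation=cv2.INTER_CUBIC))
cv2.imwrite("pics/topd.png",cv2.resize(a[115:175,65:125],None,fx=10,fy=10,interpolation=cv2.INTER_CUBIC))
E
```

```text
(no output)
```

View pics/topc.png

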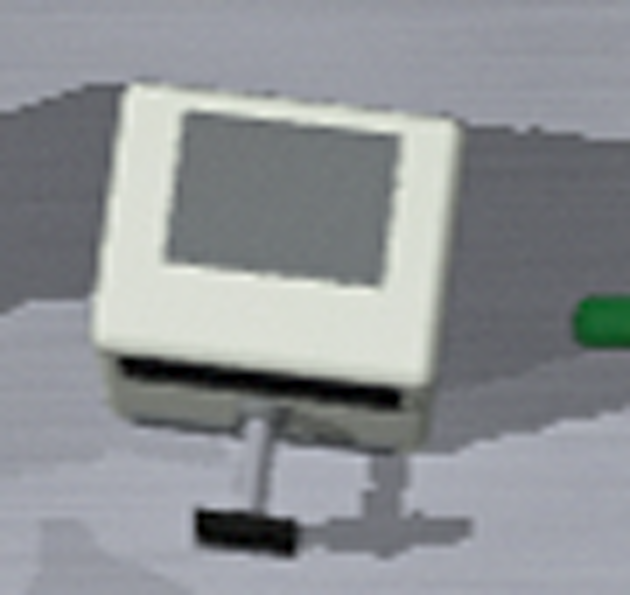

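View pics/topd.png

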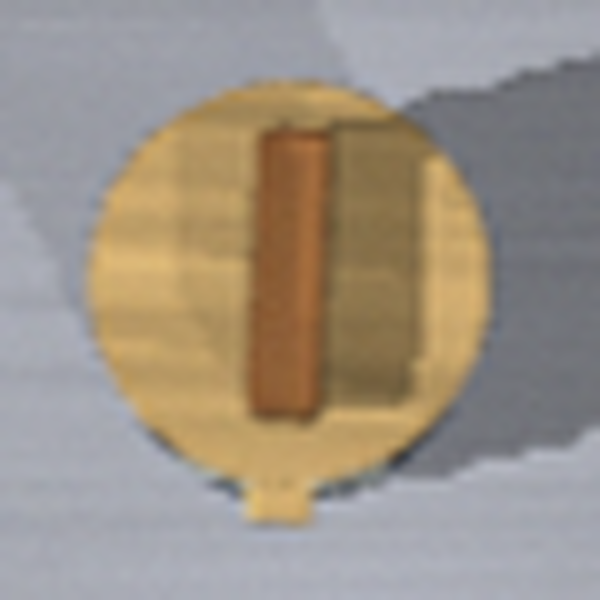

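Crop readings:
- **Scanner top corners** (z=100): TL (128,84), TR (458,120), BR (430,388), BL (95,348).
- **Paddle:** about (195..300, 510..556).
- **Lid circle:** x 88–491, y 78–485.
- **Bar top:** corners (263,130), (330,130), (320,418), (248,415).
- **Tab tip:** (279,522).

```bash
cat > h.py <<'E'
from rig import r, eoat, planner, monitor, get_image
import numpy as np, cv2
from scipy.spatial.transform import Rotation as R
def world(d,px,z):
    p=np.array(px,float).reshape(-1,1,2)
    u=cv2.undistortPoints(p,d["mtx"],np.array(d["dist"]))[:,0]
    v=R.from_quat(d["orientation"]).apply(np.c_[u[:,0],-u[:,1],-np.ones(len(u))])
    e=np.array(d["eye"]); return e+v*((z-e[2])/v[:,2])[:,None]
def pix(d,P):
    q=R.from_quat(d["orientation"]).inv().apply(np.atleast_2d(P)-d["eye"])*[1,-1,-1]
    return cv2.projectPoints(q,np.zeros(3),np.zeros(3),d["mtx"],np.array(d["dist"]))[0][:,0]
E
python3 - <<'E'
from h import *
np.set_printoptions(precision=2,suppress=True)
d=get_image("top"); s=get_image("side")
f=lambda P,k,o:(np.array(P)+.5)/k-.5+o
c=world(d,f([(128,84),(458,120),(430,388),(95,348)],7,(280,145)),100)
print(c[:,:2],c.mean(0), [np.linalg.norm(c[i]-c[i-1]) for i in range(4)])
for a,b in((0,3),(1,2)): v=c[a]-c[b]; print("yaw x edges",np.arctan2(v[1],v[0]))
for a,b in((0,1),(3,2)): v=c[a]-c[b]; print("yaw y edges",np.arctan2(-v[0],v[1]))
pd=f([(195,510),(300,520),(197,543),(297,556)],7,(280,145)); print("paddle z67/z33",world(d,pd,67)[:,:2],world(d,pd,33)[:,:2])
o=(295,260)
L=world(d,f([(88,282),(491,282),(289,78),(289,485)],10,o),102); print("lid",L[:,:2],(L[0]+L[1])/2,(L[2]+L[3])/2)
b=world(d,f([(263,130),(330,130),(320,418),(248,415)],10,o),128); print("bar",b.mean(0),b[:,:2])
t=world(d,f([(279,522)],10,o),101)[0]; v=t-L.mean(0); print("tab",t,np.hypot(*v[:2]),np.arctan2(v[1],v[0]))
# check in side
print("side px bar,tab",pix(s,[b.mean(0),t]),"scanner corners",pix(s,c))
E
python3 -c "
import cv2
a=cv2.imread('pics/side0.png')[220:300,245:395]
cv2.imwrite('pics/sidec.png',cv2.resize(a,None,fx=5,fy=5,interpolation=cv2.INTER_CUBIC))"
```

```text
[[758.22  45.71]
 [744.65 -58.72]
 [657.43 -48.1 ]
 [671.94  56.49]] [708.06  -1.15 100.  ] [np.float64(86.947395025906), np.float64(105.30415837869519), np.float64(87.86251013290713), np.float64(105.59574074790751)]
yaw x edges -0.12440072825207248
yaw x edges -0.12117716123180419
yaw y edges -0.12921778667951636
yaw y edges -0.1378667628388593
paddle z67/z33 [[626.87  26.77]
 [623.08  -6.76]
 [616.08  26.23]
 [611.35  -5.64]] [[634.39  27.94]
 [630.49  -6.59]
 [623.28  27.38]
 [618.41  -5.44]]
lid [[466.75  35.57]
 [465.48 -49.85]
 [509.63  -7.65]
 [423.36  -6.43]] [466.11  -7.14 102.  ] [466.5   -7.04 102.  ]
bar [465.91  -7.45 128.  ] [[495.66  -2.2 ]
 [495.45 -16.14]
 [435.85 -13.15]
 [436.69   1.68]]
tab [415.69  -4.21 101.  ] 50.696608688431716 3.08479707669803
side px bar,tab [[366.56 243.84]
 [384.53 253.62]] scanner corners [[256.09 254.97]
 [269.65 229.76]
 [299.08 234.97]
 [286.7  260.86]]
```

View pics/sidec.png

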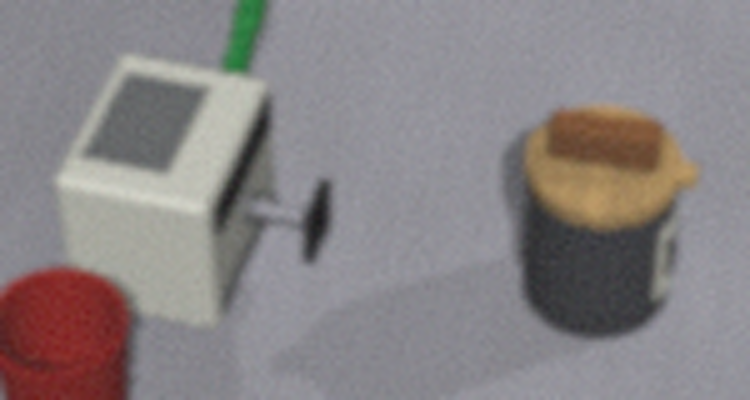

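The side view agrees with the top-view fit: bar and tab fall where predicted. The canister is at (466,-7) with yaw 3.085, the scanner at (708,-1) with yaw -0.13, and the paddle at about x 620. Now I'll grasp it.

```bash
cat >> h.py <<'E'
def down(a):  # tool pointing down, closing line at world angle a
    return R.from_matrix(np.array([[-np.sin(a),np.cos(a),0],[np.cos(a),np.sin(a),0],[0,0,-1]]).T).as_quat()
CAN=np.array([466.1,-7.2]); CY=3.085; S=np.array([708.,-1.2]); SY=-0.13
U=np.array([np.cos(SY),np.sin(SY)])
def st():
    o=monitor.get_obs(); print("t",round(o["clock"],2),"p",o["tool_pos"].round(1),"F",o["force"].round(2),"w",round(o["width"],1),"q6",round(o["joint_positions"][5],2)); return o
E
python3 - <<'E'
from h import *
q=down(CY-np.pi/2-np.pi); print(down(CY-np.pi/2-np.pi),planner.inverse_kinematics([*CAN,220],q),planner.inverse_kinematics([*(S-152*U),130],down(SY+np.pi/2)))
r.move_ptp([*CAN,180],q); st()
r.move_straight([*CAN,105],vel=80); st()
eoat.gripper_close(50); o=st(); print(o["grip_force"])
r.move_straight([*CAN,117],vel=40); r.wait(.3); st()
E
```

```text
[ 0.99959969 -0.02829255  0.          0.        ] [-7.01761829e-02 -3.51803142e-01  1.86697447e+00 -4.44089210e-16
  1.62642133e+00  1.55721280e+00] [-1.25560226e-02 -1.02712004e-01  1.80581680e+00 -4.44089210e-16
  1.43848785e+00 -1.45335235e+00]
t 2.52 p [466.2  -7.7 180.1] F [ 0.34  0.04 -0.4 ] w 93.1 q6 1.56
t 3.61 p [466.4  -7.2 105.6] F [-0.05 -0.18 -0.71] w 92.8 q6 1.56
t 4.79 p [466.1  -7.3 104.9] F [ 1.07 -1.34 -0.48] w 15.7 q6 1.56
49.9951958656311
t 5.54 p [466.   -7.2 116.8] F [ 0.14 -0.21 -8.2 ] w 15.6 q6 1.56
```

```bash
python3 - <<'E'
from h import *
q=down(SY+np.pi/2)
r.move_ptp([*(S-150*U),119],q); st()
r.move_straight([*(S-150*U),107],vel=40); r.wait(.4); st()
F=[];
for i in range(10): F.append(monitor.get_obs()["force"]); r.wait(.02)
print(np.mean(F,0),np.std(F,0))
d=get_image("top"); a=d["color"][145:265,270:390,::-1]
cv2.imwrite("pics/st.png",cv2.resize(a,None,fx=5,fy=5,interpolation=cv2.INTER_CUBIC))
E
```

```text
t 8.09 p [559.2  18.3 119. ] F [ 0.23  0.84 -9.43] w 15.8 q6 -1.45
t 8.94 p [559.3  18.2 107.1] F [ 0.01 -0.09 -8.8 ] w 15.3 q6 -1.45
[ 0.08991143  0.19040355 -8.58590058] [0.51693719 0.45314836 0.47662651]
```

View pics/st.png

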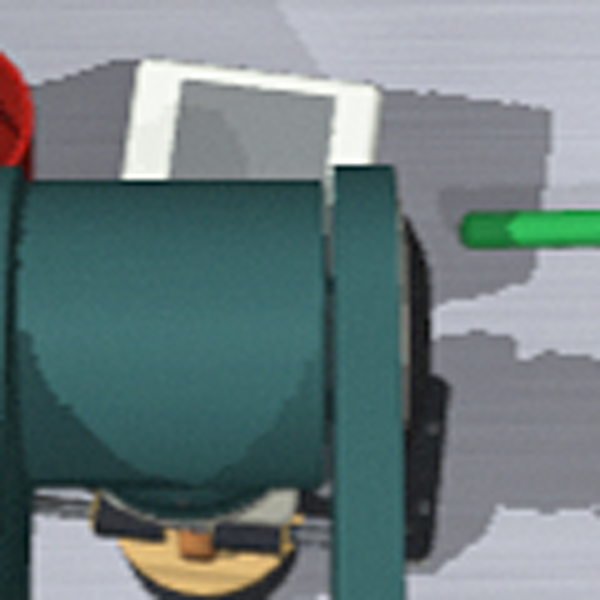

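The top view is blocked by the wrist, which covers the canister and paddle. The tab end faces up towards the scanner. I'll feel for the paddle.

```bash
cat >> h.py <<'E'
def feel(n=10):
    F=[]
    for i in range(n): F.append(monitor.get_obs()["force"]); r.wait(.02)
    m=np.mean(F,0); return m[:2]@U, m
E
python3 - <<'E'
from h import *
b,_=feel(20); hit=0; t=139
r.move_straight([*(S-t*U),107],vel=40); r.wait(.2)
while t>110:
    f,m=feel(); f-=b; print(t,round(f,2),m.round(2))
    hit=hit+1 if f<-1.0 else 0
    if hit>=2 or f<-3: break
    t-=1; r.move_straight([*(S-t*U),107],vel=10)
st()
E
```

```text
139 0.22 [-0.01  0.04 -8.62]
138 0.08 [-0.18 -0.11 -8.45]
137 0.42 [ 0.2   0.13 -8.26]
136 0.34 [ 0.1   0.02 -8.36]
135 0.2 [-0.1  -0.45 -8.49]
134 0.16 [-0.12 -0.24 -8.41]
133 -1.2 [-1.43  0.15 -7.54]
132 -1.95 [-2.19  0.18 -7.36]
t 13.2 p [577.1  15.9 107. ] F [-1.59 -0.46 -8.31] w 15.4 q6 -1.46
```

```bash
python3 - <<'E'
from h import *
b=-.15
for t in (131,130,129):
    r.move_straight([*(S-t*U),107],vel=10); f,m=feel(20); print(t,round(f-b,2),m.round(2))
    if f-b<-3.3: break
z=107
while z>103.5:
    z-=.5; r.move_straight([*(S-t*U),z],vel=10); f,m=feel(8); print(z,round(f-b,2),m.round(2))
    if m[2]>-1.5: break
st()
d=get_image("side"); a=d["color"][200:320,230:390,::-1]
cv2.imwrite("pics/s2.png",cv2.resize(a,None,fx=5,fy=5,interpolation=cv2.INTER_CUBIC))
E
```

```text
131 -1.91 [-2.03  0.32 -7.54]
130 -2.45 [-2.59  0.26 -7.66]
129 -2.49 [-2.67 -0.06 -7.29]
106.5 -2.6 [-2.7   0.59 -7.65]
106.0 -2.3 [-2.4   0.51 -7.38]
105.5 -2.54 [-2.65  0.44 -7.38]
105.0 -2.46 [-2.58  0.35 -7.13]
104.5 -4.82 [-4.85  1.18  0.35]
t 16.87 p [580.2  15.6 105. ] F [-5.17  1.28  0.33] w 15.9 q6 -1.46
```

View pics/s2.png

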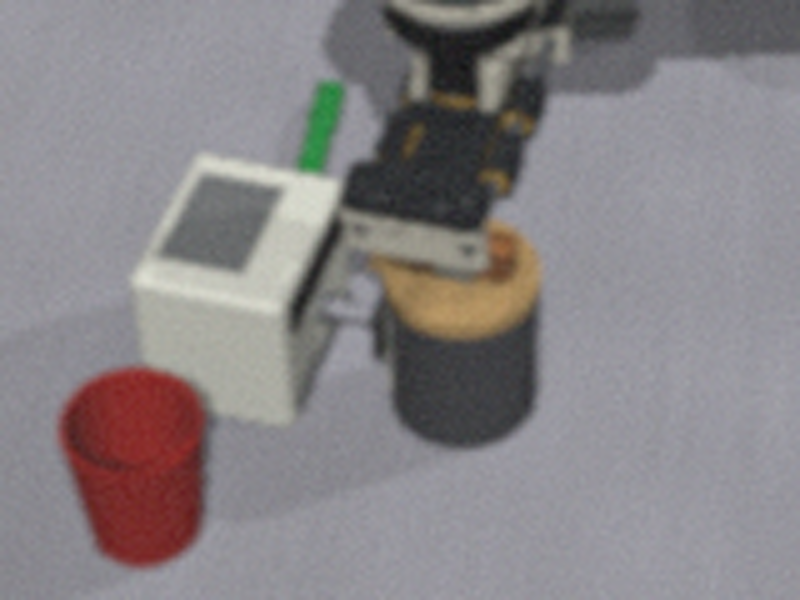

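The side view shows the canister on the counter against the paddle, at about (390,330). Nothing else has moved. I'll relax the grip, release, retreat straight up and look again.

```bash
python3 - <<'E'
from h import *
eoat.gripper_close(3); f,m=feel(); print(m.round(2)); 
eoat.release(); st()
p=monitor.get_obs()["tool_pos"]
r.move_straight([*(S-129*U),180],vel=100)
r.move_ptp([450,-300,250],down(0.)); r.wait(.3); st()
d=get_image("top"); a=d["color"][150:270,270:390,::-1]
cv2.imwrite("pics/t3.png",cv2.resize(a,None,fx=5,fy=5,interpolation=cv2.INTER_CUBIC))
s=get_image("side"); a=s["color"][200:320,230:390,::-1]
cv2.imwrite("pics/s3.png",cv2.resize(a,None,fx=5,fy=5,interpolation=cv2.INTER_CUBIC))
E
```

```text
[-3.55  1.37  2.76]
t 18.58 p [580.1  15.5 104.5] F [ 0.04 -0.41 -0.04] w 92.9 q6 -1.46
t 21.1 p [ 450.3 -299.6  249.8] F [ 0.43 -0.01  0.66] w 93.1 q6 -0.64
```

View pics/t3.png

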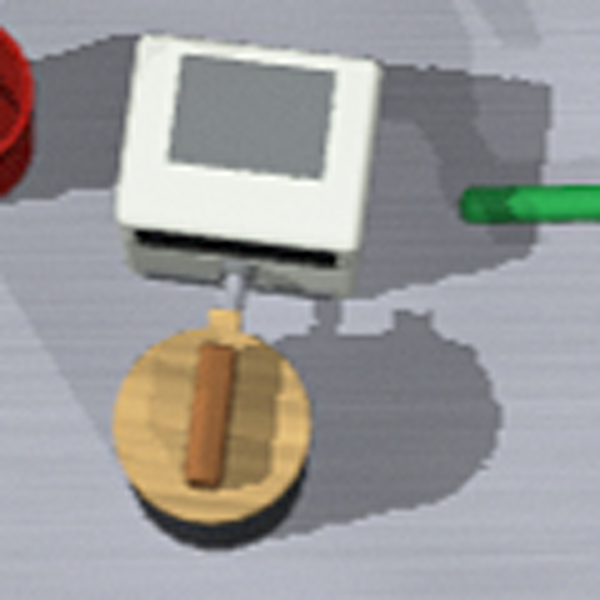

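View pics/s3.png

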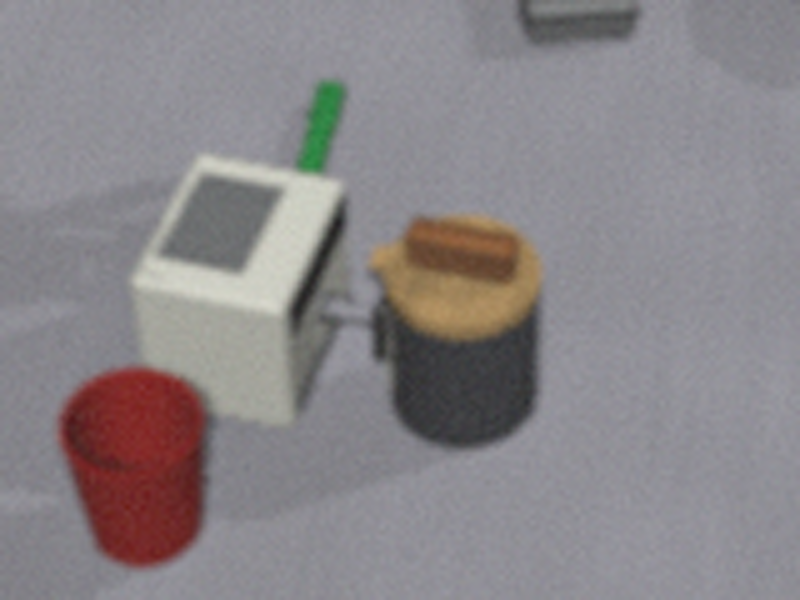

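The top view shows the lid circle at x 113–312, y 325–523, the tab tip at (226,311) and the bar from (217,343) to (203,489). It stands upright with the tab towards the scanner. I'll compare this against the scanner frame, with the scanner corners at (140,36), (380,60), (360,253), (116,223).

```bash
python3 - <<'E'
from h import *
d=get_image("top"); f=lambda P:(np.array(P)+.5)/5-.5+np.array((270,150))
L=world(d,f([(113,424),(312,424),(212.5,325),(212.5,523)]),102); c=L.mean(0); t=world(d,f([(226,311)]),101)[0]
b=world(d,f([(219,343),(202,488)]),128); v=b[0]-b[1]; w=t-c
print("c",c,"diam",np.ptp(L,0)[:2],"bar",b.mean(0),"yaw bar",np.arctan2(v[1],v[0]),"yaw tab",np.arctan2(w[1],w[0]))
s=world(d,f([(140,36),(380,60),(360,253),(116,223)]),100); print("scanner",s.mean(0))
e=s[0]-s[1]+s[3]-s[2]; g=s[0]-s[3]+s[1]-s[2]; print("scanner yaw",np.arctan2(-e[0],e[1]),np.arctan2(g[1],g[0]))
for C in (c,b.mean(0)): k=S-C[:2]; print("t",k@U,"lat",k@[-U[1],U[0]])
E
```

```text
c [581.65626916  15.82271113 102.        ] diam [86.89728894 85.85869214] bar [580.45297641  15.94242036 128.        ] yaw bar -0.1249898673371111 yaw tab -0.12678094331283432
scanner [707.92187103  -1.48284803 100.        ]
scanner yaw -0.13067450963143032 -0.12398104701085283
t 127.4843535773023 lat -0.5006104643074352
t 128.6930112153747 lat -0.4633217484342147
```

```bash
python3 -c "
from rig import *
print(r.sign_off())"
```

```text
the job is handed in; nothing more can be done
None
```

I handed the job in: the canister stands upright in front of the scanner with its label squarely facing it (yaw within about 0.01 rad, about 0.5 mm off centre). It presses the paddle in roughly 4–5 mm, well short of the stop, and the cup, marker and scanner looked unmoved in the last pictures.

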